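Make up the candle gift set and the plant gift set

ROBOT

A 7-joint arm with a two-finger parallel gripper is mounted at the origin on the work surface. World frame = base frame: x ahead of the robot, y to its left, z up, the work surface at z = 0. Lengths are in m, angles in rad, forces in N, time in s.
With the tool pointing down it reaches from about 0.35 to 0.9 m from the base axis. Payload 19.9 kg.
Tool frame: the origin (TCP) lies between the finger pads; the fingertips stand 19 mm ahead of it and the grasp point (between the pads) is the TCP; z points along the fingers, y is the line along which they close (so a half turn about z gives the same grasp; the last joint's range is limited). The gripper opens to 94 mm and grips with 3 to 60 N. Pads are 16 mm wide; open, the fingers measure 119 mm over their backs; the gripper's body (75 mm by 177 mm) begins 78 mm behind the grasp point.
Start: joints at [-1.151, 0.417, -0.01, 1.614, 0.005, 1.111, -0.053], TCP at [0.278, 0.56, 0.197] pointing down, gripper open.
Joint ranges: [-2.81, 2.81], [-0.39, 2.02], [-1.27, 1.25], [0.06, 2.57], [-1.19, 4.33], [0.19, 2], [-2.82, 2.82]. Speed limits (rad/s): [1.89, 1.89, 2.39, 2.39, 3.01, 3.01, 3.01].

INTERFACE

Orientations are given as a 3x3 rotation matrix whose columns are the frame's x, y, z axes.
In Python, from rig import robot gives the robot as it stands. Calls block until the motion is done:
- robot.move_ptp(position, orientation): joint-space move of the TCP to a pose.
- robot.move_linear(position, velocity=0.15, frame=None, threshold=None): straight line of the TCP; frame=None keeps the orientation; velocity is the mean speed in m/s. With threshold (N) it stops when the force on the tool has changed by that much, and returns True; else False.
- robot.goto_joints(angles): joint-space move.
- robot.gripper_to(opening): finger opening in m; the grip force is fixed at half the most; returns when the fingers have stopped.
- robot.pause(seconds).
- robot.ik(position, orientation): joint angles nearest the present ones, or None.
- robot.get_state(): the state.
- robot.grab_frame(name): name is "scene" or "top" or "wrist"; returns the picture (420x560x3 uint8, red, green, blue); there is no depth.
- robot.camera_info(name): a dict with "fx", "fy", "cx", "cy" (pixels), "rvec" (rotation vector, rad) and "tvec" (3), from world to camera coordinates, as OpenCV has them. Camera axes: x right, y down, z forward; pixel columns grow to the right and rows downward; lengths in m; the calibration is good to about 2 mm. The wrist camera is an equidistant fisheye: a pixel r from the principal point sees the ray r / f radians off the axis. A picture is of the moment at which its call begins: read the wrist's pose just before it. camera_info takes no time and is no camera call; for the wrist camera it gives the pose at the moment of the call.
A pose or a line that the arm cannot do raises robot.PlanningError and nothing moves.
- robot.sign_off(): hands the job in; it is judged then, once.
The state is a dict: "time": time; "qpos": joint angles; "joint_vel": joint speeds; "effort": joint torques, N m; "ee_pos": TCP position; "tool_rot": TCP orientation; "force": force on the tool from outside, world axes, zero at the start; "moment": the same for the moment, N m; "opening": finger opening in m; "grasp_force": force on a finger pad.
Only numpy, scipy, OpenCV 4.12 (cv2) and the standard library are available. Lean on these libraries where they do the work, as an engineer would, in place of code of your own. Each camera call takes 0.05 s, during which the arm holds its last target. There are 200 camera calls.

TASK

Make up the two gift trays from the stock on the table: the small tray is the candle set, with the glazed cup standing in its wide compartment and the small candle in its narrow one; the large tray is the plant set, with the terracotta saucer lying flat in its wide compartment, the terracotta pot standing in the saucer, and the brass mister in the narrow compartment. Everything must end upright on the floor of its own compartment (the pot in its saucer); carry each thing and set it down, do not drop it. Leave the big three-wick candle, the brass planter and the books where they are.

Things in the scene. Friction and masses are not known exactly. Their poses are not given: they have to be found in the camera images.
- candle_tray: Small gift tray, open plywood, fixed: 94 (x) x 159 (y) mm outside, 22 high, walls 5, floor 4 thick. Origin: centre of the underside. A divider (5 thick, 20 high) makes two compartments along its own y: the wide one, 84 x 84 mm inside, centred at y = +32.5 mm; the narrow one, 84 (x) x 60 (y) inside, centred at y = -44.5 mm (both at x = 0). Lies at any yaw.
- plant_tray: Large gift tray, open plywood, fixed: 136 (x) x 213 (y) mm outside, 22 high, walls 5, floor 4 thick. Origin: centre of the underside. A divider (5 thick, 20 high) makes two compartments along its own y: the wide one, 126 x 126 mm inside, centred at y = +38.5 mm; the narrow one, 126 (x) x 72 (y) inside, centred at y = -65.5 mm (both at x = 0). Yaw within 17 degrees of 0.
- cup: Glazed ceramic votive cup, blue with white glaze running down from the rim, barrel-shaped and open at the top: 58 mm high, widest (64 mm) from 24 to 40 mm above its underside, rim 55 mm, foot 42 mm, about 170 g. Origin: centre of its underside, z up. Stands on the table.
- candle: Small ivory pillar candle with one wick: solid cylinder 44 mm across, 60 mm high without the wick (7 mm), about 85 g. Origin: centre of its underside, z up. Stands on the table.
- saucer: Terracotta saucer: round, straight-sided, 68 mm across, 16 mm high, open at the top; wall 4 mm, so its well is 60 mm across; floor 5 mm thick; about 70 g. Origin: centre of its underside, z up. Lies flat on the table.
- pot: Small terracotta flower pot, empty: 56 mm high, foot 42 mm across, tapering out to 51 mm; the straight rim band (38 to 56 mm above the underside) is 58 mm across; about 120 g. Origin: centre of its underside, z up. Stands on the table. In the saucer its underside is 5 mm above the saucer's.
- mister: Brass plant mister: round body 52 mm across, straight from 0 to 58 mm height, then a shoulder, a knurled collar 28 mm across (71 to 84 mm) and a finger pump 20 mm across, 100 mm high in all; a tiny nozzle sticks out 14 mm from the axis; about 220 g. Origin: centre of its underside, z up. Stands on the table.
- big_candle: Wide ivory candle with three wicks, 80 mm across and 80 mm high (wicks 7 mm more), standing among the stock. Belongs to neither set: to be left alone. Origin: centre of its underside.
- planter: Empty brass planter, 150 mm across and 130 mm high, standing to one side, nearer the robot. To be left alone. Origin: centre of its underside.
- books: Two books lying on each other, 155 x 215 mm, 46 mm high, to the other side, nearer the robot. To be left alone. Origin: centre of the underside.
Things that resemble listed ones, but are neither listed nor needed, are in the scene too. There is more than one size of the mister; the job needs the largest.

How it is judged:
By the outcome, as a careful person would: the job done as asked, in the order asked, and still so for the second after the job is handed in, with the robot touching nothing.
It also fails if it takes over 131 s, if anything falls off the work surface, if the arm or the gripper's body presses on something with over 40 N, if the wrist force passes 120 N, or if a joint passes its speed limit or range.

## Working session

There is one attempt and no reset: what is moved stays moved. The work goes in short steps, each a Python script; the robot and the scene stay as the last script left them, time stands still between calls to the robot, and variables do not carry over. Pictures are saved under pics/ and viewed, at most 14 in all, crops included, and the job is handed in when it is done.

```bash
ls; mkdir -p pics
python3 - <<'E'
from rig import robot
import cv2
for n in("scene","top"):
    im=robot.grab_frame(n); cv2.imwrite(f"pics/{n}0.png",im[:,:,::-1]); print(n,robot.camera_info(n))
print(robot.get_state())
E
```

```text
pics
scene {'fx': 388.9197723188531, 'fy': 388.9197723188531, 'cx': 279.4119041927732, 'cy': 208.73253266076102, 'rvec': array([ 2.07189387,  1.42918219, -0.50184184]), 'tvec': array([-0.18220081, -0.36985839,  1.33565029])}
top {'fx': 386.9645021884367, 'fy': 386.9645021884367, 'cx': 285.61864282307323, 'cy': 202.78186033989758, 'rvec': array([ 2.03440377, -2.19154468,  0.24368539]), 'tvec': array([0.03540007, 0.50672081, 0.90677583])}
{'time': 0.1, 'qpos': array([-1.15051096,  0.41792104, -0.0103529 ,  1.61409582,  0.00467806,
        1.11068174, -0.05301196]), 'joint_vel': array([-0.00039078, -0.00201573,  0.00075623, -0.00361192, -0.00067103,
       -0.00186674, -0.00016371]), 'effort': array([ 2.16707449e-03, -8.52589846e+01,  6.40852656e-01, -4.26691067e+01,
       -4.88574465e-02,  1.63925771e-02,  8.78649030e-05]), 'ee_pos': array([0.27829331, 0.5592453 , 0.19599102]), 'tool_rot': array([[-8.95272643e-01,  4.45518463e-01, -4.41377460e-04],
       [ 4.45518679e-01,  8.95272099e-01, -9.87617900e-04],
       [-4.48490837e-05, -1.08082919e-03, -9.99999415e-01]]), 'force': array([-0.42574628, -0.08526247,  0.46714224]), 'moment': array([-0.00175191, -0.00743372,  0.01956208]), 'grasp_force': 0.0, 'opening': 0.09393529079355799}
```

View pics/scene0.png

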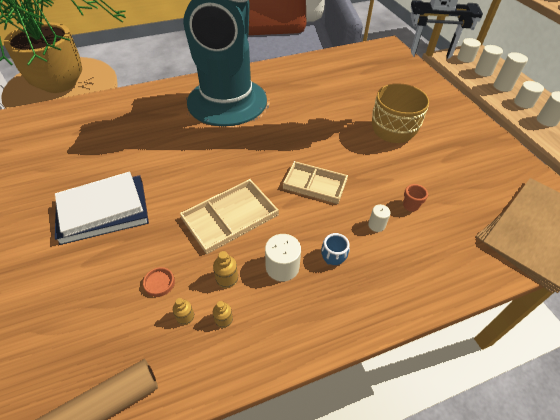

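View pics/top0.png

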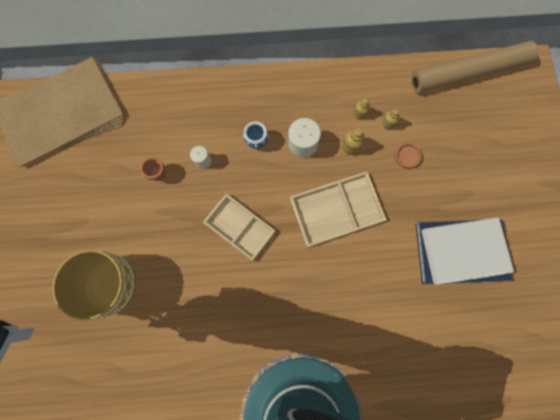

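Top view: the mister could be (354,141), (362,108) or (392,119), and the largest is (354,141). Only one of each of the others resembles its description: small candle (201,156) against big candle (304,138), pot (152,168), saucer (408,156), cup (256,134). Trays are at (240,227) and (339,208). Next, a close crop to check, plus segmentation.

```bash
cat > h.py <<'E'
import cv2, numpy as np
from rig import robot
def ray(n,px,info=None):
    c=info or robot.camera_info(n); R=cv2.Rodrigues(np.array(c["rvec"]))[0]; t=np.array(c["tvec"])
    u=np.array([(px[0]-c["cx"])/c["fx"],(px[1]-c["cy"])/c["fy"]])
    if n=="wrist":
        th=np.hypot(*u); d=np.array([*(u/max(th,1e-9)*np.sin(th)),np.cos(th)])
    else: d=np.array([*u,1.])
    return -R.T@t, R.T@(d/np.linalg.norm(d))
def onplane(n,px,z,info=None):
    o,d=ray(n,px,info); return (o+d*(z-o[2])/d[2])[:2]
def proj(n,P):
    c=robot.camera_info(n); K=np.array([[c["fx"],0,c["cx"]],[0,c["fy"],c["cy"]],[0,0,1]])
    return cv2.projectPoints(np.array(P,float).reshape(-1,3),np.array(c["rvec"]),np.array(c["tvec"]),K,None)[0].reshape(-1,2)
E
python3 - <<'E'
from h import *
a=cv2.imread("pics/top0.png")[90:260,130:430]; b=cv2.imread("pics/scene0.png")[150:335,130:440]
a=cv2.resize(a,(780,442),interpolation=2)
cv2.imwrite("pics/c1.png",a)
for n,pts in(("top",dict(mister=(354,141),m2=(362,108),m3=(392,119),saucer=(408,156),pot=(152,168),candle=(201,156),cup=(256,134),big=(304,138),ct=(240,227),ct2=(225,212),wood=(300,250))),):
    im=cv2.imread(f"pics/{n}0.png"); hsv=cv2.cvtColor(im,cv2.COLOR_BGR2HSV)
    for k,p in pts.items():
        print(k,onplane(n,p,.03).round(3),np.median(hsv[p[1]-4:p[1]+5,p[0]-4:p[0]+5].reshape(-1,3),0))
print(robot.camera_info("wrist"))
E
```

```text
mister [ 0.667 -0.196] [ 21. 134. 152.]
m2 [ 0.759 -0.228] [ 21. 135. 145.]
m3 [ 0.722 -0.305] [ 21. 135. 145.]
saucer [ 0.615 -0.333] [ 11. 133. 169.]
pot [0.631 0.336] [ 10. 139.  89.]
candle [0.654 0.208] [ 27.  28. 198.]
cup [0.705 0.061] [102. 116.  84.]
big [ 0.685 -0.065] [ 27.  28. 199.]
ct [0.46  0.116] [ 20.  72. 198.]
ct2 [0.501 0.152] [ 20.  72. 200.]
wood [ 0.391 -0.03 ] [ 16. 128. 153.]
{'fx': 325.19226210127806, 'fy': 325.19226210127806, 'cx': 280.1768194867355, 'cy': 210.90649316327534, 'rvec': array([-2.49221344, -1.54182595, -0.18684689]), 'tvec': array([-0.62609124, -0.02528541,  0.38994253])}
```

View pics/c1.png

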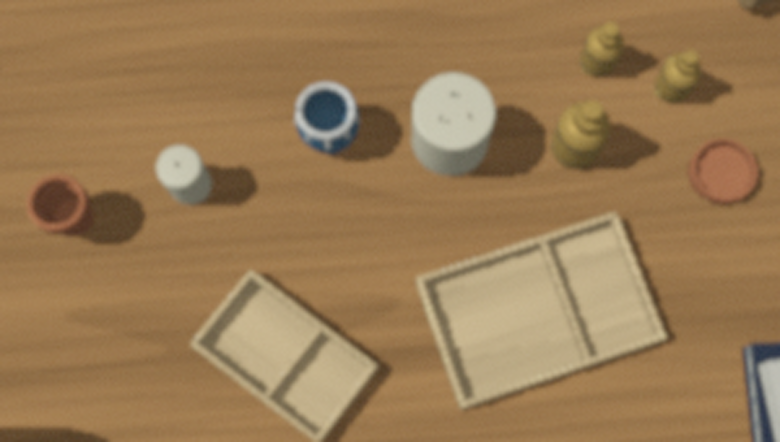

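The crop confirms the choice: the largest mister is at crop (582,135), with two clearly smaller ones at (602,50) and (680,75). Cup, candle, pot and saucer are unambiguous. The trays' wide compartments are at crop (250,320), left-up, and (500,330), left.

```bash
cat > seg.py <<'E'
from h import *
N={"top":dict(mister=(354,141),saucer=(408,156),pot=(152,168),candle=(201,156),cup=(256,134),big_candle=(304,138),ct=(240,227),pt=(339,208)),
"scene":dict(mister=(226,268),saucer=(158,282),pot=(415,197),candle=(379,218),cup=(336,249),big_candle=(283,257),ct=(315,182),pt=(229,215))}
G=dict(mister=(.026,.058,.026),saucer=(.034,.016,.034),pot=(.029,.056,.021),candle=(.022,.060,.022),cup=(.0275,.058,.021),big_candle=(.04,.08,.04))
def mask(im,k):
    h,s,v=[c.astype(int) for c in cv2.split(cv2.cvtColor(im,cv2.COLOR_BGR2HSV))]
    if k=="mister": return (h>=18.5)&(s>110)
    if k in("saucer","pot"): return (h<=13)&(s>105)
    if "candle" in k: return (s<60)&(v>90)
    if k=="cup": return ((h>85)&(h<130)&(s>40))|((s<60)&(v>90))
    return (s<100)&(v>110)&(h>15)&(h<30)
for n in N:
    im=cv2.imread(f"pics/{n}0.png"); o=ray(n,(280,210))[0]; print(n,"cam",o.round(3)); vis=im.copy()
    for k,p in N[n].items():
        m=cv2.morphologyEx(mask(im,k).astype(np.uint8),cv2.MORPH_CLOSE,np.ones((3,3)));
        m=cv2.morphologyEx(m,cv2.MORPH_OPEN,np.ones((3,3)))
        _,lab,st,_=cv2.connectedComponentsWithStats(m)
        w=lab[p[1]-6:p[1]+7,p[0]-6:p[0]+7]; w=w[w>0]
        if not len(w): print(k,"none"); continue
        l=np.bincount(w).argmax(); cs=cv2.findContours(cv2.resize((lab==l).astype(np.uint8),None,fx=4,fy=4,interpolation=0),cv2.RETR_EXTERNAL,cv2.CHAIN_APPROX_NONE)[0]
        H=cv2.convexHull(max(cs,key=len))[:,0]; H=(H+.5)/4-.5
        cv2.polylines(vis,[np.round(H).astype(int)],True,(0,0,255),1)
        if k in G:
            r,z,rf=G[k]; P=np.array([onplane(n,q,z) for q in H]); B=np.array([onplane(n,q,0) for q in H])
            c=P.mean(0)
            for _ in range(5):
                u=c-o[:2]; u/=np.linalg.norm(u); v=np.array([-u[1],u[0]])
                pv=P@v; c=((P@u).max()-r)*u+(pv.max()+pv.min())/2*v
            bv=B@v; b=((B@u).min()+rf)*u+(bv.max()+bv.min())/2*v
            print(k,"top",c.round(4),"foot",b.round(4),"width@z",np.ptp(pv).round(4))
        else:
            P=np.array([onplane(n,q,.022) for q in H]).astype(np.float32)
            (c,s,a)=cv2.minAreaRect(P*1000); print(k,np.round(c,1),np.round(s,1),round(a,1))
            q=cv2.approxPolyN(P.reshape(-1,1,2)*1000,4,ensure_convex=True)[0]; print("  corners",q.round(1).tolist())
    cv2.imwrite(f"pics/v_{n}.png",cv2.resize(vis[90:340,130:440],(780,629))[:600])
E
python3 seg.py
```

```text
top cam [0.304 0.019 0.994]
mister top [ 0.6684 -0.1934] foot [ 0.6664 -0.1922] width@z 0.052
saucer top [ 0.6224 -0.3407] foot [ 0.6222 -0.3406] width@z 0.0702
pot top [0.6237 0.3298] foot [0.6247 0.3307] width@z 0.0578
candle top [0.651  0.2095] foot [0.6531 0.2107] width@z 0.0453
cup top [0.7038 0.0638] foot [0.6965 0.063 ] width@z 0.0657
big_candle top [ 0.6807 -0.0625] foot [ 0.6833 -0.0631] width@z 0.0819
ct [463.6 120. ] [166.3  99.2] 48.7
  corners [[480.8999938964844, 215.39999389648438], [372.29998779296875, 90.80000305175781], [445.8999938964844, 24.5], [555.7000122070312, 149.6999969482422]]
pt [ 491.7 -134.2] [142.6 220.1] 14.1
  corners [[531.7000122070312, -9.300000190734863], [396.1000061035156, -46.0], [449.29998779296875, -258.29998779296875], [589.4000244140625, -223.1999969482422]]
scene cam [ 1.124 -0.248  0.793]
mister top [ 0.6523 -0.1875] foot [ 0.6608 -0.1886] width@z 0.0484
saucer top [ 0.6214 -0.3401] foot [ 0.624  -0.3396] width@z 0.0759
pot top [0.6235 0.3317] foot [0.6299 0.3243] width@z 0.0626
candle top [0.6523 0.2103] foot [0.649  0.2136] width@z 0.0435
cup top [0.6962 0.0674] foot [0.6999 0.0646] width@z 0.0636
big_candle top [ 0.6824 -0.0605] foot [ 0.6778 -0.0586] width@z 0.077
ct [469.3 109. ] [147.3  69.7] 47.2
  corners [[446.3999938964844, 32.29999923706055], [542.9000244140625, 141.0], [498.20001220703125, 182.60000610351562], [389.5, 82.0999984741211]]
pt [ 494.6 -105.5] [120.3 114.4] 13.0
  corners [[448.70001220703125, -173.89999389648438], [566.5, -147.60000610351562], [538.0, -37.20000076293945], [423.0, -63.0]]
```

View pics/v_top.png

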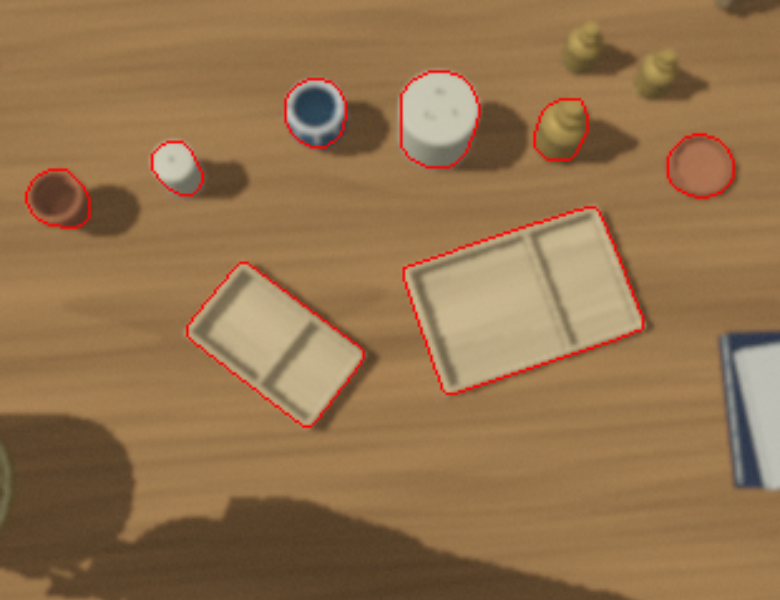

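The outlines sit on the objects. Next, one high wrist picture over the area to refine the poses, mainly the trays.

```bash
cat >> h.py <<'E'
def Rt(a):
    c,s=np.cos(a),np.sin(a); return np.array([[-s,c,0],[c,s,0],[0,0,-1.]])
E
python3 - <<'E'
from h import *
import pickle
for z in(.42,.38,.34,.3):
    try: robot.move_ptp([.5,0,z],Rt(0)); break
    except robot.PlanningError as e: print(z,e)
robot.pause(.3)
i=robot.camera_info("wrist"); im=robot.grab_frame("wrist"); cv2.imwrite("pics/w0.png",im[:,:,::-1]); pickle.dump(i,open("w0.pkl","wb"))
s=robot.get_state(); print(s["time"],s["ee_pos"],ray("wrist",(i["cx"]+1e-6,i["cy"]),i))
E
```

```text
2.7417 [5.00024444e-01 1.42136433e-04 4.19941897e-01] (array([0.50150048, 0.06996536, 0.60857744]), array([ 8.65061782e-05, -2.38091370e-01, -9.71242756e-01]))
```

View pics/w0.png

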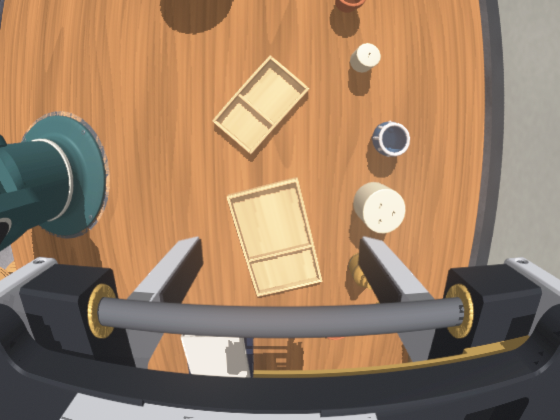

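The wrist picture shows both trays whole, candle tray around (262,105) and plant tray around (275,237), plus the candle (367,57) and cup (391,138). I'll measure these here.

Run:
```python
import pickle
from h import *
i=pickle.load(open("w0.pkl","rb")); n="wrist"
src=open("seg.py").read().split("for n in N:")[0]; exec(src)
im=cv2.imread("pics/w0.png"); o=ray(n,(280,210),i)[0]; vis=im.copy()
hsv=cv2.cvtColor(im,cv2.COLOR_BGR2HSV); print([hsv[p[1],p[0]].tolist() for p in((270,95),(270,225),(285,270),(200,200),(330,150))])
for k,p in dict(candle=(369,55),cup=(391,138),ct=(270,95),pt=(270,225)).items():
    if k in("ct","pt"): m=(hsv[...,0]>=16)&(hsv[...,1]<150)&(hsv[...,2]>150)
    else: m=mask(im,k)
    m=cv2.morphologyEx(m.astype(np.uint8),cv2.MORPH_CLOSE,np.ones((5,5)))
    _,lab=cv2.connectedComponents(m); l=lab[p[1],p[0]]
    H=cv2.convexHull(max(cv2.findContours((lab==l).astype(np.uint8),cv2.RETR_EXTERNAL,cv2.CHAIN_APPROX_NONE)[0],key=len))[:,0]
    cv2.polylines(vis,[H],True,(0,0,255),1)
    if k in G:
        r,z,rf=G[k]; P=np.array([onplane(n,q,z,i) for q in H]); c=P.mean(0)
        for _ in range(5):
            u=c-o[:2]; u/=np.linalg.norm(u); v=np.array([-u[1],u[0]]); pv=P@v; c=((P@u).max()-r)*u+(pv.max()+pv.min())/2*v
        print(k,c.round(4),np.ptp(pv).round(4))
    else:
        P=np.array([onplane(n,q,.022,i) for q in H]).astype(np.float32)*1000
        print(k,cv2.minAreaRect(P)); print(cv2.approxPolyN(P.reshape(-1,1,2),4,ensure_convex=True)[0].round(1).tolist())
cv2.imwrite("pics/vw.png",cv2.resize(vis[30:310,190:430],(514,600)))
```

```text
[[22, 72, 251], [22, 72, 250], [21, 78, 247], [13, 139, 216], [14, 137, 206]]
candle [0.6517 0.2107] 0.0424
cup [0.7026 0.0645] 0.0619
ct ((465.5028381347656, 123.19561767578125), (159.93980407714844, 94.49622344970703), 48.460716247558594)
[[482.8999938964844, 213.60000610351562], [377.1000061035156, 94.69999694824219], [447.8999938964844, 32.0], [554.5, 152.5]]
pt ((493.2200622558594, -131.24737548828125), (136.67039489746094, 216.0790557861328), 14.446921348571777)
[[400.3999938964844, -43.70000076293945], [453.8999938964844, -252.89999389648438], [586.2000122070312, -218.39999389648438], [532.4000244140625, -9.5]]
```

View pics/vw.png

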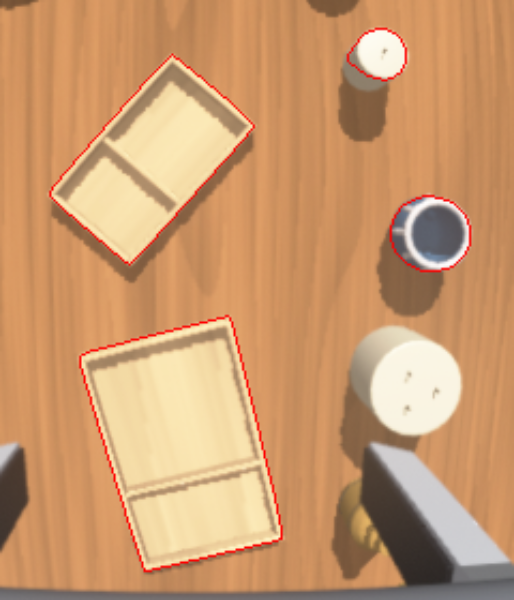

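Tray outlines fit: candle tray (0.4655,0.1232) at yaw −41.5°, plant tray (0.4934,−0.132) at yaw 14.4°. Starting with the candle set.

```bash
cat >> h.py <<'E'
CT=(np.array([.4655,.1232]),np.radians(-41.5)); PT=(np.array([.4934,-.132]),np.radians(14.4))
def inT(T,y): return T[0]+y*np.array([-np.sin(T[1]),np.cos(T[1])])
def yaw(a,p):
    f=np.arctan2(p[1],p[0]); return Rt(f+(a-f+np.pi/2)%np.pi-np.pi/2)
def pick(p,a,zg,w):
    robot.move_ptp([*p,.19],yaw(a,p)); robot.move_linear([*p,zg],.15)
    robot.gripper_to(max(w-.02,0)); s=robot.get_state(); print("grip",round(s["opening"],4),round(s["grasp_force"],1))
    robot.move_linear([*p,.19],.2); s=robot.get_state(); print("lift",round(s["opening"],4),round(s["grasp_force"],1))
    return s["opening"]>w-.012
def place(p,a,z,w):
    robot.move_ptp([*p,.19],yaw(a,p)); robot.move_linear([*p,z+.012],.15); robot.pause(.15)
    hit=robot.move_linear([*p,z-.003],.025,threshold=5); print("down",hit,(robot.get_state()["ee_pos"]-[*p,z]).round(4))
    robot.gripper_to(w+.014); q=robot.get_state()["ee_pos"]
    robot.move_linear([q[0],q[1],.19],.2); robot.gripper_to(.094); print("t",robot.get_state()["time"])
E
python3 - <<'E'
from h import *
p=np.array([.701,.064])
if pick(p,np.pi/2,.042,.064): place(inT(CT,.0325),CT[1],.046,.064)
im=robot.grab_frame("top"); cv2.imwrite("pics/t1.png",im[:,:,::-1])
i=robot.camera_info("wrist");im=robot.grab_frame("wrist"); cv2.imwrite("pics/w1.png",im[:,:,::-1])
a=cv2.imread("pics/t1.png")[90:290,130:430]; b=cv2.imread("pics/w1.png")
cv2.imwrite("pics/c2.png",np.hstack([cv2.resize(a,(400,267)),cv2.resize(b[:373],(400,267))]))
E
```

```text
grip 0.0558 28.9
lift 0.0558 28.7
down True [-0.0001  0.     -0.0002]
t 12.675
```

View pics/c2.png

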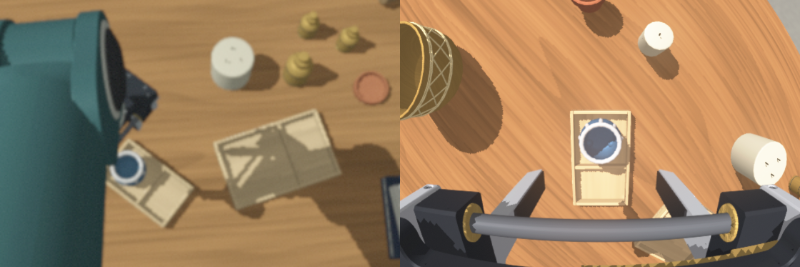

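The cup stands in the wide compartment: wrist view (601,143), top view (128,166). Next is the candle.

Run:
```python
from h import *
p=np.array([.6515,.2102])
if pick(p,np.pi/4,.045,.044): place(inT(CT,-.0445),CT[1],.049,.044)
robot.move_ptp([.622,-.3405,.19],yaw(PT[1],[.622,-.3405]))
robot.pause(.2)
for n in("top","wrist","scene"): cv2.imwrite(f"pics/{n}2.png",robot.grab_frame(n)[:,:,::-1])
a=cv2.imread("pics/top2.png")[90:290,130:430]; b=cv2.imread("pics/wrist2.png");c=cv2.imread("pics/scene2.png")[140:240,250:400]
cv2.imwrite("pics/c3.png",np.vstack([np.hstack([cv2.resize(a,(400,267)),cv2.resize(b[:373],(400,267))]),cv2.resize(c,(800,330))[:, :]]))
```

```text
grip 0.0422 30.0
lift 0.0422 30.0
down True [-0.0003  0.0001 -0.0006]
t 22.0417
```

View pics/c3.png

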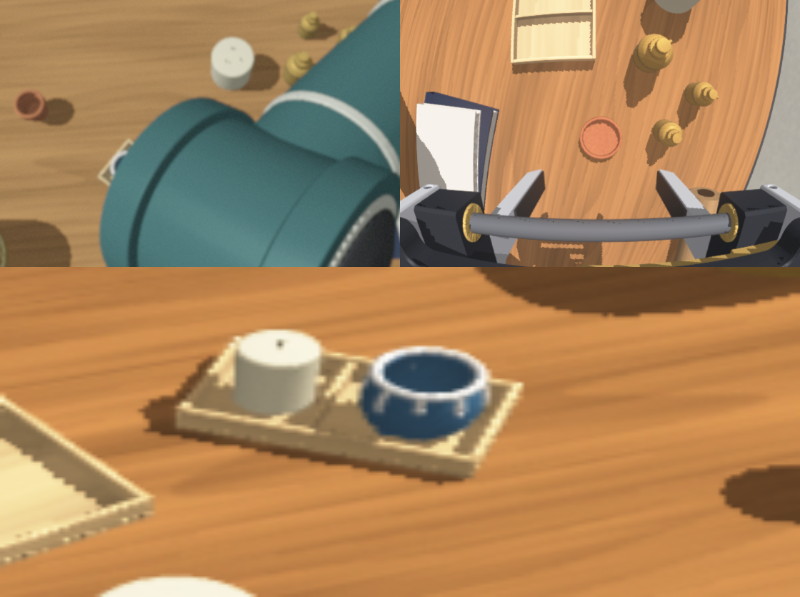

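Candle set is done: in the scene crop the candle stands at (278,370) and the cup at (427,390). The saucer in the wrist view is at (280,193). I'll refine it there, then place saucer and pot.

Run:
```python
from h import *
def find(p,z):
    i=robot.camera_info("wrist"); im=robot.grab_frame("wrist"); h,s,v=cv2.split(cv2.cvtColor(im,cv2.COLOR_RGB2HSV))
    _,lab,st,ce=cv2.connectedComponentsWithStats(cv2.morphologyEx(((h<=9)&(s>125)).astype(np.uint8),cv2.MORPH_OPEN,np.ones((3,3))))
    best=None
    for l in range(1,len(st)):
        if st[l,4]<200: continue
        H=cv2.convexHull(max(cv2.findContours((lab==l).astype(np.uint8),0,1)[0],key=len))[:,0]
        c,r=cv2.minEnclosingCircle(np.array([onplane("wrist",q,z,i) for q in H],np.float32)*1000)
        d=np.hypot(*(np.array(c)/1000-p))
        if best is None or d<best[0]: best=(d,np.array(c)/1000,r)
    print("wrist",best); return best
p=np.array([.622,-.3405]); b=find(p,.016)
if b and b[0]<.008 and abs(b[2]-34)<4: p=(p+b[1])/2
a=PT[1]+np.pi/2
if pick(p,a,.0215,.068): place(inT(PT,.0385),a,.0255,.068)
robot.pause(.2)
cv2.imwrite("pics/w3.png",robot.grab_frame("wrist")[:,:,::-1]); s=find(inT(PT,.0385),.020)
p=np.array([.6238,.3300]); robot.move_ptp([.57,.29,.19],yaw(.5,p)); robot.pause(.2); find(p,.056)
cv2.imwrite("pics/w4.png",robot.grab_frame("wrist")[:,:,::-1])
c=cv2.imread("pics/w3.png"),cv2.imread("pics/w4.png")
cv2.imwrite("pics/c4.png",np.hstack([cv2.resize(x,(400,300)) for x in c]))
```

```text
wrist None
grip 0.0483 0.0
lift 0.0479 0.0
wrist None
wrist None
```

View pics/c4.png

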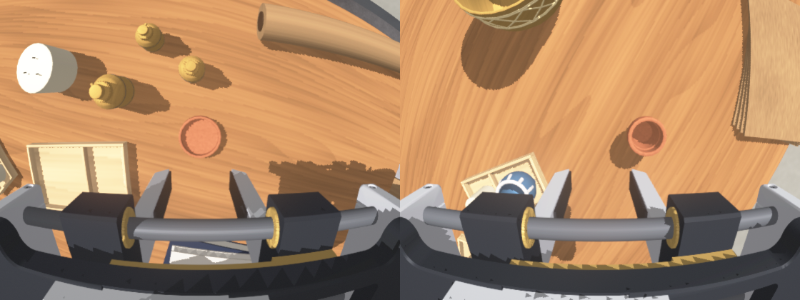

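The saucer grasp closed on nothing, and the saucer is still on the table, w3 (200,137) in the half-size picture. The cup grip was also narrower than its belly, so I'll measure before retrying.

```bash
python3 - <<'E'
from h import *
import pickle
p=np.array([.57,-.27]); robot.move_ptp([*p,.25],yaw(PT[1]+np.pi/2,p)); robot.pause(.3)
i=robot.camera_info("wrist"); im=robot.grab_frame("wrist"); cv2.imwrite("pics/w5.png",im[:,:,::-1]); pickle.dump(i,open("w5.pkl","wb"))
cv2.imwrite("pics/s5.png",robot.grab_frame("scene")[:,:,::-1]);cv2.imwrite("pics/t5.png",robot.grab_frame("top")[:,:,::-1])
s=robot.get_state(); print(s["time"],s["opening"],s["ee_pos"])
im=cv2.imread("pics/w5.png"); h,sa,v=cv2.split(cv2.cvtColor(im,cv2.COLOR_BGR2HSV))
for q in((.622,-.3405,.016),):
    # project with fisheye
    R=cv2.Rodrigues(i["rvec"])[0]; c=R@np.array(q)+i["tvec"]; th=np.arctan2(np.hypot(c[0],c[1]),c[2]); e=c[:2]/np.hypot(c[0],c[1]); u=np.array([i["cx"],i["cy"]])+i["fx"]*th*e
    x,y=u.round().astype(int); print("exp px",u,h[y,x],sa[y,x],v[y,x],"wood",h[150,80],sa[150,80])
    m=((h<=int(h[y,x])+2)&(sa>100)).astype(np.uint8); m=cv2.morphologyEx(m,cv2.MORPH_OPEN,np.ones((3,3)))
    _,lab,st,_=cv2.connectedComponentsWithStats(m); l=lab[y,x]; print(st[l])
    H=cv2.convexHull(max(cv2.findContours((lab==l).astype(np.uint8),0,1)[0],key=len))[:,0]
    print(cv2.minEnclosingCircle(np.array([onplane("wrist",k,.016,i) for k in H],np.float32)*1000))
E
sed -i 's/^for n in N:/for n in (["top"]):/; s/{n}0.png/{n}5.png/' seg.py; sed -i '/^for n in/a\    N[n]={k:N[n][k] for k in("saucer","mister","pot","big_candle")}' seg.py; python3 seg.py
```

```text
33.95 0.047949569856814506 [ 0.57005411 -0.26990005  0.2499837 ]
exp px [342.69867446 162.40852286] 10 141 234 wood 13 138
[ 315  134   52   52 2129]
((624.6109619140625, -337.1151428222656), 35.283695220947266)
top cam [0.304 0.019 0.994][ WARN:0@0.491] global loadsave.cpp:275 findDecoder imread_('pics/top5.png'): can't open/read file: check file path/integrity
Traceback (most recent call last):
  File "seg.py", line 14, in <module>
    im=cv2.imread(f"pics/{n}5.png"); o=ray(n,(280,210))[0]; print(n,"cam",o.round(3)); vis=im.copy()
                                                                                           ^^^^^^^
AttributeError: 'NoneType' object has no attribute 'copy'
```

View pics/w5.png

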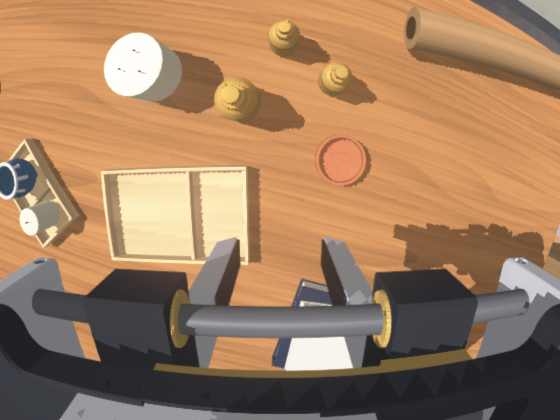

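The saucer is at (341,160), essentially unmoved at (0.6246,−0.3371). So the fingers closed above it. I'll open, go down around it with a contact stop, and look from the scene camera.

Run:
```python
from h import *
robot.gripper_to(.094)
p=np.array([.6243,-.3380]); robot.move_ptp([*p,.12],yaw(PT[1]+np.pi/2,p)); robot.move_linear([*p,.045],.15); robot.pause(.1)
print(robot.move_linear([*p,.0205],.04,threshold=6)); s=robot.get_state(); print(s["time"],s["ee_pos"],s["tool_rot"].round(3).tolist(),s["force"],s["opening"])
im=robot.grab_frame("scene")[:,:,::-1]; cv2.imwrite("pics/s6.png",im); cv2.imwrite("pics/c6.png",cv2.resize(im[190:340,60:260],(800,600),interpolation=2)); print(proj("scene",[*p,0]))
```

```text
False
36.9833 [ 0.62433579 -0.33814967  0.02063106] [[0.969, 0.249, 0.0], [0.249, -0.969, -0.0], [0.0, 0.0, -1.0]] [-0.36469535  0.19329193  0.22310069] 0.09412564692326902
[[159.29105281 283.81258439]]
```

View pics/c6.png

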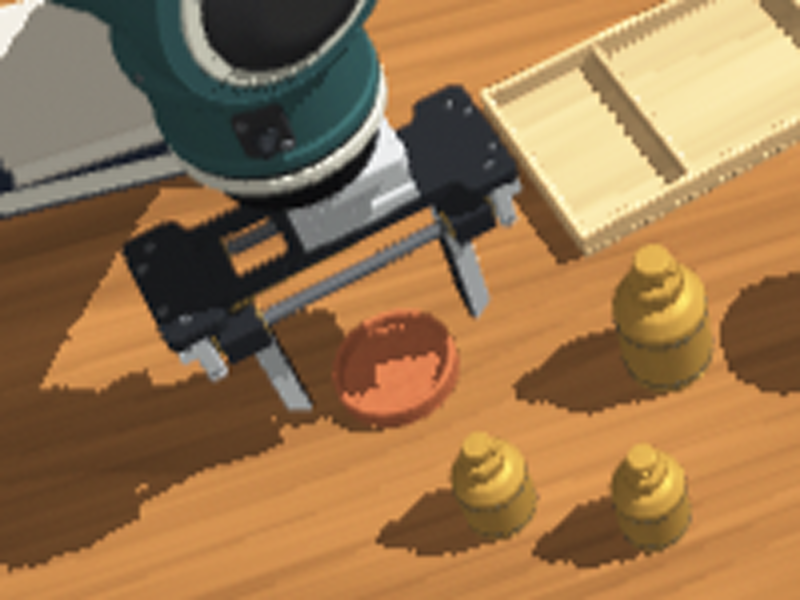

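The fingers straddle the saucer at the right height, but their midpoint (387,355) looks short of the saucer centre (397,370). I'll quantify that.

Run:
```python
from h import *
f=lambda x,y:(60+x/4-.375,190+y/4-.375)
for nm,a,z in(("Ltip a",(285,409),.0016),("Ltip b",(312,405),.0016),("Rtip a",(472,317),.0016),("Rtip b",(488,303),.0016),("saucer top",(397,365),.016)): print(nm,onplane("scene",f(*a),z).round(4))
from h import Rt
T=robot.get_state(); R=T["tool_rot"];e=T["ee_pos"]
c=[e+R@np.array([sx*.008,sy*.047,.019]) for sy in(-1,1) for sx in(-1,1)]; print("exp tip corners",np.round(c,4).tolist(), ((proj("scene",c)-[60,190])*4).round(0).tolist())
for w in(.076,.070,.066,.06):
    robot.gripper_to(w); s=robot.get_state(); print(w,s["opening"],s["grasp_force"],s["force"].round(1))
im=robot.grab_frame("scene")[:,:,::-1]; cv2.imwrite("pics/c7.png",cv2.resize(im[190:340,60:260],(800,600),interpolation=2))
```

```text
Ltip a [ 0.6232 -0.4005]
Ltip b [ 0.626  -0.3861]
Rtip a [ 0.6012 -0.2911]
Rtip b [ 0.5951 -0.2804]
saucer top [ 0.6267 -0.3358]
exp tip corners [[0.605, -0.2946, 0.0017], [0.6205, -0.2906, 0.0017], [0.6284, -0.3856, 0.0017], [0.6439, -0.3817, 0.0017]] [[466.0, 323.0], [478.0, 342.0], [312.0, 407.0], [323.0, 428.0]]
0.076 0.07605973220397487 0.0 [-0.6 -0.   0.9]
0.07 0.06991946731655016 0.0 [-0.7  0.6  0.5]
0.066 0.06594219881039355 0.0 [ 0.1 -0.6  0.5]
0.06 0.059663742871502064 0.0 [ 0.7 -0.4 -0.1]
```

View pics/c7.png

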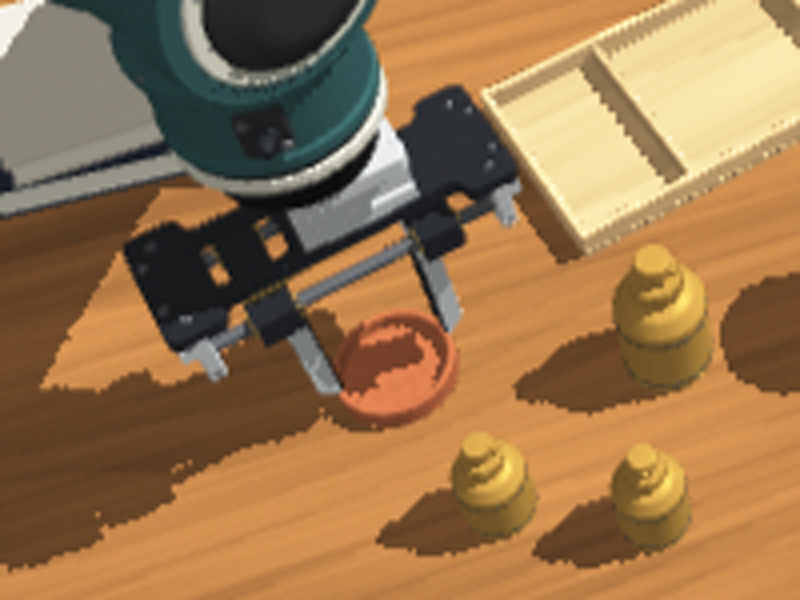

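The offset is consistent with the fingertips being about 29 mm higher than nominal: no force at 60 mm opening, and the cup was gripped only at its rim. I'll open and go down gently to contact to measure it.

Run:
```python
from h import *
robot.gripper_to(.094); e=robot.get_state()["ee_pos"]; robot.pause(.1)
print(robot.move_linear([e[0],e[1],-.014],.03,threshold=5)); s=robot.get_state(); print(s["time"],s["ee_pos"],s["force"])
im=robot.grab_frame("scene")[:,:,::-1]; cv2.imwrite("pics/c8.png",cv2.resize(im[190:340,60:260],(800,600),interpolation=2))
```

```text
True
40.275 [ 0.62418554 -0.3379382  -0.00851816] [-2.5401815   2.37657948 10.42499126]
```

View pics/c8.png

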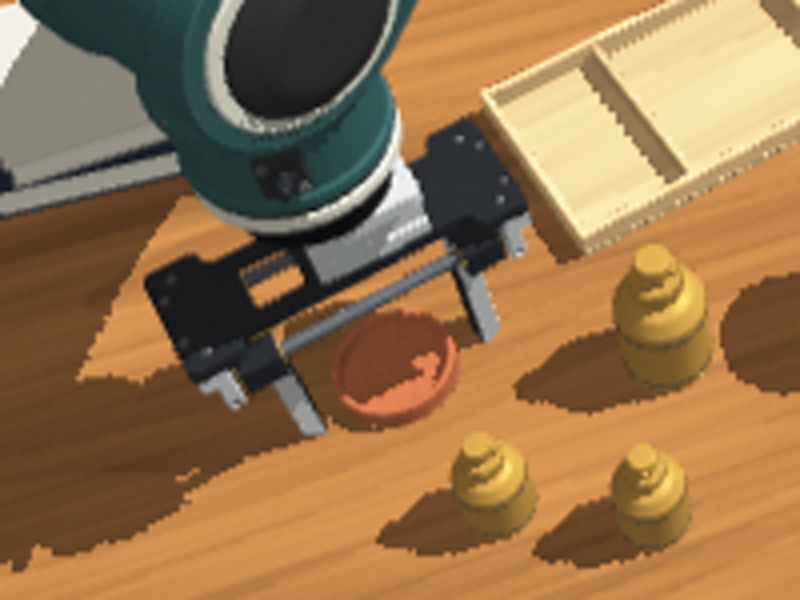

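Contact came at a reported z of −8.5 mm instead of +19, with the tips visibly on the table at (312,432). So the tool sits 27.5 mm higher than reported, and I'll correct every grasp height by that.

```bash
sed -i 's/^def pick(p,a,zg,w):/def pick(p,a,zg,w):\n    zg-=.0275/; s/^def place(p,a,z,w):/def place(p,a,z,w):\n    z-=.0275/' h.py
python3 - <<'E'
from h import *
e=robot.get_state()["ee_pos"]; robot.move_linear([*e[:2],.03],.15)
p=np.array([.6248,-.3375]); a=PT[1]+np.pi/2
ok=pick(p,a,.0215,.068)
if ok: place(inT(PT,.0385),a,.0255,.068)
robot.pause(.2)
import pickle
pickle.dump(robot.camera_info("wrist"),open("w9.pkl","wb")); w=robot.grab_frame("wrist")[:,:,::-1]; s=robot.grab_frame("scene")[:,:,::-1]
cv2.imwrite("pics/w9.png",w);cv2.imwrite("pics/s9.png",s)
cv2.imwrite("pics/c9.png",np.hstack([cv2.resize(w,(400,300)),cv2.resize(s[150:300,150:350],(400,300))]))
E
```

```text
grip 0.068 30.0
lift 0.0678 30.0
down True [-0.0002  0.0001 -0.0003]
t 49.65
```

View pics/c9.png

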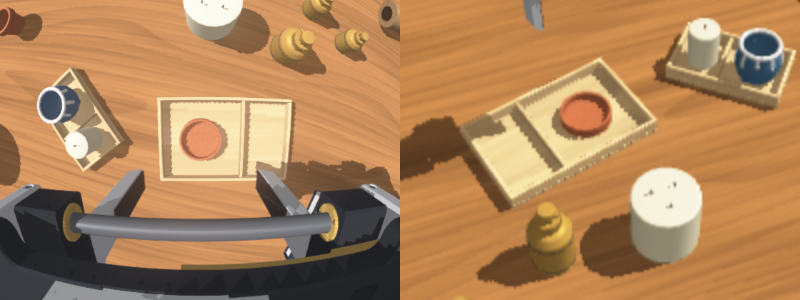

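The saucer lies flat in the wide compartment: wrist half-picture (203,139), scene crop (585,113). That used up my pictures, so the rest is checked by numbers. Next is the pot.

```bash
cat > fw.py <<'E'
from h import *
def findw(p,z,hm=None,img=None,info=None):
    i=info or robot.camera_info("wrist"); im=img if img is not None else robot.grab_frame("wrist")[:,:,::-1]
    R=cv2.Rodrigues(i["rvec"])[0]; c=R@np.array([*p,z])+i["tvec"]; rr=np.hypot(c[0],c[1]); u=np.array([i["cx"],i["cy"]])+i["fx"]*np.arctan2(rr,c[2])*c[:2]/rr
    h,s,v=cv2.split(cv2.cvtColor(np.ascontiguousarray(im),cv2.COLOR_BGR2HSV)); m=((h<=11)&(s>110)).astype(np.uint8)
    m=cv2.morphologyEx(m,cv2.MORPH_OPEN,np.ones((3,3))); _,lab,st,_=cv2.connectedComponentsWithStats(m)
    x,y=u.round().astype(int); w=lab[max(y-8,0):y+9,max(x-8,0):x+9]; w=w[w>0]
    if not len(w): return None
    l=np.bincount(w).argmax(); H=cv2.convexHull(max(cv2.findContours((lab==l).astype(np.uint8),0,1)[0],key=len))[:,0]
    c,r=cv2.minEnclosingCircle(np.array([onplane("wrist",q,z,i) for q in H],np.float32)*1000); return np.round(c,1),round(r,1)
E
python3 - <<'E'
from fw import *
import pickle
S=inT(PT,.0385); print("saucer",S.round(4),findw(S,.020,img=cv2.imread("pics/w9.png"),info=pickle.load(open("w9.pkl","rb"))))
p=np.array([.6238,.3304]); robot.move_ptp([.57,.29,.19],yaw(.5,p)); robot.pause(.2); print("pot",findw(p,.056))
if pick(p,.5,.047,.058): place(S,PT[1],.056,.058)
robot.pause(.2); print("pot now",S.round(4),findw(S,.065))
cv2.imwrite("pics/w10.png",robot.grab_frame("wrist")[:,:,::-1]); cv2.imwrite("pics/s10.png",robot.grab_frame("scene")[:,:,::-1])
E
```

```text
saucer [ 0.4838 -0.0947] (array([484. , -94.6]), 33.9)
pot (array([624.8, 332.1]), 29.7)
grip 0.0572 30.0
lift 0.0571 30.0
down True [ 0.0002  0.     -0.0004]
t 60.4083
pot now [ 0.4838 -0.0947] (array([483.1, -88.8]), 33.6)
```

The pot touched down at the expected height (−0.4 mm), so it stands in the saucer well. Next is the mister, gripped along the tray's tight direction.

Run:
```python
from fw import *
p=np.array([.666,-.1922]); a=PT[1]+np.pi/2; D=inT(PT,-.0655)
if pick(p,a,.045,.052): place(D,a,.049,.052)
robot.move_ptp([.45,-.30,.25],yaw(0,[.45,-.3])); robot.pause(.3)
for n in("scene","top","wrist"): cv2.imwrite(f"pics/{n}11.png",robot.grab_frame(n)[:,:,::-1])
im=cv2.imread("pics/scene11.png"); h,s,v=cv2.split(cv2.cvtColor(im,cv2.COLOR_BGR2HSV))
def blob(m,P,tag,z):
    m=cv2.morphologyEx(m.astype(np.uint8),cv2.MORPH_OPEN,np.ones((3,3))); _,lab,st,ce=cv2.connectedComponentsWithStats(m)
    e=proj("scene",[*P,z])[0]; k=1+np.argmin(np.hypot(*(ce[1:]-e).T)+(st[1:,4]<60)*1e3); print(tag,"exp",e.round(1),"got",ce[k].round(1),st[k].tolist())
blob((h>=19)&(s>130)&(v<225),D,"mister",.05); blob((h<=11)&(s>110),inT(PT,.0385),"pot",.035)
blob((h>85)&(h<130)&(s>40),inT(CT,.0325),"cup",.034); blob((s<50)&(v>120),inT(CT,-.0445),"candle",.034)
for z in(0.004,.1): print("mister axis",z,proj("scene",[*D,z]).round(1))
print(robot.get_state()["time"])
```

```text
grip 0.0506 30.0
lift 0.0507 30.0
down True [ 0.      0.0001 -0.0004]
t 69.5667
mister exp [205.3 216.1] got [208.  216.4] [201, 212, 15, 9, 90]
pot exp [241.9 201.6] got [242.3 202.1] [230, 186, 26, 33, 680]
cup exp [327.6 179.1] got [329.  185.3] [319, 179, 22, 13, 181]
candle exp [300.7 171.9] got [302.1 164.2] [295, 159, 15, 11, 126]
mister axis 0.004 [[207.7 227.4]]
mister axis 0.1 [[202.4 202.7]]
71.2333
```

Run:
```python
from h import *
a,b,c=[cv2.imread(f"pics/{n}.png").astype(int) for n in("scene2","scene11","s9")]
d=np.abs(a-b).max(2)>40
for nm,(x0,y0,x1,y1) in dict(candletray=(275,150,360,210),bigcandle=(262,230,303,282)).items(): print(nm,d[y0:y1,x0:x1].sum())
m=(np.abs(b-c).max(2)>40)[180:260,170:232].astype(np.uint8); m=cv2.morphologyEx(m,cv2.MORPH_OPEN,np.ones((3,3)))
for r in m[20:62]: print("".join(".#"[x] for x in r))
D=inT(PT,-.0655); t=np.linspace(0,6.28,40)
for z in(.004,.062): q=proj("scene",[[D[0]+.026*np.cos(k),D[1]+.026*np.sin(k),z] for k in t])-[170,200]; print(z,q.min(0).round(1),q.max(0).round(1))
```

```text
candletray 0
bigcandle 0
..............................................................
..............................................................
..............................................................
.............................####...........................##
............................#####...........................##
............................#######.................#####...##
............................#######...............#######...##
............................#######.....####....#########...##
..####.....................##########...####...##########...##
#######....................##########...####...#########......
#######....................##########...####...#########......
########......................########..#####..#########......
########...###................#########.######..########......
##########.###.......####......########.######...#######......
##########.###.....######.......##############....#######.....
##########.###...########........############.....########....
##########...############......#############.......#######....
####
[... 930 characters left out ...]
..........
....##########.........#######################................
....##########..........####################..................
...############............###############....................
..##############............#########.........................
..##############.............#####............................
..################............................................
........##########............................................
.............#####............................................
..............................................................
..............................................................
0.004 [27.3 19.4] [48.1 35.8]
0.062 [23.7  4.8] [45.4 21.5]
```

The mister's silhouette matches an upright pose, with top at row 203 and foot at row 236 as predicted. The candle tray and big candle are unchanged, so I'm handing in.

```bash
python3 -c "
from rig import robot
print(robot.sign_off())"
```

```text
the job is handed in; nothing more can be done
None
```

I filled both trays as asked and handed the job in at about 71 s; the first saucer grasp closed above it because the tool sat 27.5 mm higher than reported, so I corrected the heights and re-gripped, and checked the pot and mister by measurement, not by eye.

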